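Clear the sanding box's air gate, then hold it half open

ROBOT

A 7-joint arm with a two-finger parallel gripper is mounted at the origin on the work surface. World frame = base frame: x ahead of the robot, y to its left, z up, the work surface at z = 0. Lengths are in m, angles in rad, forces in N, time in s.
With the tool pointing down it reaches from about 0.4 to 0.85 m from the base axis. Payload 10.4 kg.
Tool frame: the origin (TCP) lies midway between the tips of the shut fingers; the grasp point (between the pads) lies 19 mm behind it (manip.grasp_offset is the distance from the TCP to the grasp point, in m); z points along the fingers, y is the line along which they close (so a half turn about z gives the same grasp; the last joint's range is limited). The gripper opens to 85 mm and grips with 20 to 120 N. Pads are 22 mm wide; open, the fingers measure 114 mm over their backs; the gripper's body (76 mm by 85 mm) begins 54 mm behind the grasp point. The pads swing forward as they close: fully open they stand 13 mm farther back than shut.
Start: joints at [-1.147, 0.332, -0.065, 1.46, 0.022, 1.35, -0.088], TCP at [0.27, 0.564, 0.231] pointing down, gripper open.
Joint ranges: [-2.6, 2.6], [-0.5, 2.12], [-1.47, 1.34], [0.16, 2.42], [-1.27, 4.41], [0.06, 2.06], [-2.6, 2.6]. Speed limits (rad/s): [2.22, 2.22, 2.79, 2.79, 3.14, 3.14, 3.14].

INTERFACE

Orientations are given as a unit quaternion [x, y, z, w].
In Python, from workcell import manip gives the robot as it stands.
- The arm moves only by the tool drive_effector, called after "Call:" as a command line: name --argument value ..., lists and objects as JSON in quotes. Schema: {"type":"object","properties":{"ticks":{"type":"array","items":{"type":"array","prefixItems":[{"type":"array","items":{"type":"number"},"minItems":3,"maxItems":3},{"type":"array","items":{"type":"number"},"minItems":3,"maxItems":3},{"type":"number"}],"minItems":3,"maxItems":3},"minItems":1,"maxItems":20},"clamp_n":{"type":"number"},"only":{"type":"string"},"quiet":{"type":"boolean"},"lines":{"type":"string"}},"required":["ticks"],"additionalProperties":false}. ticks is a list of rows, 1 to 20 of them, each written [[rx, ry, rz], [dx, dy, dz], opening]: a rotation vector rx, ry, rz in parts of the range, where 1.0 means 2 pi rad, then dx, dy, dz in parts of the range, where 1.0 means 600 mm, then the opening from 0.0 (shut) to 1.0 (fully open); each row is the pose to reach, as a shift and turn from the pose commanded when the call began, along the tool's axes at that moment; what a row does not reach only later rows make up. A row lasts 1/8 s, in which the tool goes at most 0.0625 m and 0.188 rad, less where a joint would pass 70% of its speed; a pose out of reach is approached as far as the arm can. The fingers move at their own pace and stop on an object; clamp_n is the grip in N (left out, the last holds). Time passes only in rows, so rows that do not move let the fingers close. The tool returns the time, the measured TCP pose, the force, the opening and the grip force at its end. only (a regular expression) keeps the lines of the reply that match it, lines (a string "A,B") keeps lines A to B, and quiet returns only ok. Shift and turn numbers lie between -1 and 1, and a call with a number outside is refused. Input that does not fit is refused with a message, and nothing moves.
- manip.get_obs(): the state, without advancing time (a new reading comes with each control period).
- manip.camera(name): name is "scene" or "side" or "wrist"; returns the picture (400x640x3 uint8, blue, green, red); there is no depth.
- manip.calibration(name): a dict with "fx", "fy", "cx", "cy" (pixels), "k1" (the pictures are not rectified: a ray, as slopes to the right and down, at radius r is drawn at 1 + k1 r^2 times it, then the intrinsics apply), "world_from_camera" (4x4, takes a point from camera to world coordinates); the wrist camera has in their place "tool_from_camera" (4x4, takes a point from camera to tool coordinates, whose origin is the TCP and whose axes are the flange's). Camera axes: x right, y up, looking along -z (the intrinsics and any distortion apply to the point x, -y, -z); pixel columns grow to the right and rows downward; lengths in m; the calibration is good to about 2 mm. A picture is of the moment at which its call begins: read the wrist's pose just before it. calibration takes no time and is no camera call.
- manip.hand_in(): hands the job in; it is judged then, once.
The state is a dict: "clock": time; "joint_pos": joint angles; "joint_velocities": joint speeds; "tau": joint torques, N m; "position": TCP position; "ee_rot": TCP orientation; "ft_force": force on the tool from outside, world axes, zero at the start; "torque": the same for the moment, N m; "grip_width": opening from 0.0 (shut) to 1.0 (fully open); "grasp_force": force on a finger pad.
Only numpy, scipy, OpenCV 4.12 (cv2) and the standard library are available. Lean on these libraries where they do the work, as an engineer would, in place of code of your own. Each camera call takes 0.05 s, during which the arm holds its last target. There are 200 camera calls.

TASK

The downdraft sanding box has a spring-closed air shutter with an orange handle. Slide the shutter fully open until you feel it meet its stop, so that the air inlet blows clear, then ease it back under control, never letting it snap, to half open, with the handle at the red half-way marks, and finish while still holding it there against its spring: do not let go. Leave the two ornaments on the grille, the glue bottle and the wooden tray undisturbed.

Things in the scene. Friction and masses are not known exactly. Their poses are not given: they have to be found in the camera images.
- sander: White sanding box fixed to the bench, 240 (x) x 360 (y) x 80 mm high; origin: centre of its underside. +x half: grille with ornaments. -x half: blue shutter sliding along box y, handle at box x = -63 mm, between rails 41 mm either side of it (tops at 90 mm). Orange stop bar (top at 92 mm) at the open end, box y = +76 mm. Grey dust canister, 60 mm diameter, 100 mm out of the +x side at y = +100 mm.
- handle_top (a point): Centre of the top face of the orange handle, 131 mm above the bench. Blue shutter plate with its orange handle: plate 80 (x) x 100 (y) x 5 mm, underside 81 mm above the bench; its sides are parallel to the box's. The handle is an upright block fixed on the plate's centre, 34 mm (x) by 20 mm (y, the sliding direction), from 86 to 131 mm above the bench.
- half_mark (a point): The point midway between the two red half-way marks on the rails, 90 mm above the bench, on the line along which the handle slides; the handle's centre is right over it when the shutter is exactly half open.
- shutter (a joint): How far the shutter is open, m: 0 closed (covers the dark inlet), 0.080 fully open on its hard stop, 0.040 half open. It grows as the handle moves along the box's +y axis. A spring always pushes it shut: 3.6 N when closed, rising evenly (90 N/m) to 10.8 N when fully open, plus about 0.6 N of friction. Let go, it snaps shut.
- teal_ornament: Loose layered wooden ornament lying on the grille, teal on a dark base, 68 mm diameter with a small stem, 8 mm high; origin at the centre of its underside. Leave alone.
- orange_ornament: The same in orange, also on the grille. Leave alone.
- glue: Glue bottle standing on the bench beyond the box's -y end, 42 mm diameter, 125 mm high with a black cap; origin at the centre of its underside. Leave alone.
- tray: Open wooden tray on the bench beyond the box's +y end, 130 x 100 x 35 mm; origin at the centre of its underside. Leave alone.

How it is judged:
By the outcome, as a careful person would: the job done as asked, in the order asked, and still so for the second after the job is handed in, while the arm keeps its last pose, push and grip.
It also fails if it takes over 35 s, if anything falls off the work surface, if the arm or the gripper's body presses on something with over 40 N, if the wrist force passes 120 N, or if a joint passes its speed limit or range.

## Working session

There is one attempt and no reset: what is moved stays moved. The work goes in short steps, Python scripts to look and compute and a tool call to move; the robot and the scene stay as the last step left them, time stands still between calls to the robot, and variables do not carry over. Pictures are saved under pics/ and viewed, at most 10 in all, crops included, and the job is handed in when it is done.

```bash
ls; mkdir -p pics
```

Run:
```python
from workcell import manip
import cv2,numpy as np
o=manip.get_obs();print({k:np.round(v,3) for k,v in o.items()},manip.grasp_offset)
for n in("scene","side","wrist"):
    cv2.imwrite(f"pics/{n}0.png",manip.camera(n)); c=manip.calibration(n);print(n,c)
```

```text
pics
workcell.py
{'clock': np.float64(0.0), 'joint_pos': array([-1.147,  0.333, -0.065,  1.461,  0.022,  1.35 , -0.088]), 'joint_velocities': array([ 0.   ,  0.   , -0.   , -0.001,  0.   ,  0.001, -0.   ]), 'tau': array([-0.0000e+00, -6.2546e+01,  4.9000e-02, -3.9158e+01,  1.6000e-02,
        1.0000e-02, -0.0000e+00]), 'position': array([0.27 , 0.563, 0.231]), 'ee_rot': array([ 0.222,  0.975, -0.001, -0.   ]), 'ft_force': array([ 0.531, -0.101, -0.209]), 'torque': array([ 0.022,  0.032, -0.026]), 'grasp_force': np.float64(0.0), 'grip_width': np.float64(1.003)} 0.0187
scene {'fx': 513.2986829319774, 'fy': 513.2986829319774, 'cx': 318.3965545082078, 'cy': 202.5143561537997, 'k1': -0.1550784350691859, 'world_from_camera': array([[-0.31919678, -0.8114991 ,  0.48947178,  1.10199255],
       [ 0.94765083, -0.26871282,  0.17248569,  0.22983362],
       [-0.00844464,  0.51890522,  0.85479007,  1.09226863],
       [ 0.        ,  0.        ,  0.        ,  1.        ]])}
side {'fx': 516.9910803649852, 'fy': 516.9910803649852, 'cx': 318.0833623847578, 'cy': 201.36968125198317, 'k1': -0.09359851479954538, 'world_from_camera': array([[ 0.91803116,  0.27302748, -0.28753224,  0.22681244],
       [-0.39649648,  0.63770698, -0.66039409, -0.69338437],
       [ 0.00305558,  0.72026787,  0.69368931,  0.88552472],
       [ 0.        ,  0.        ,  0.        ,  1.        ]])}
wrist {'fx': 294.3428836424167, 'fy': 294.3428836424167, 'cx': 321.4092657839591, 'cy': 199.81012158255834, 'k1': -0.03345679683256739, 'tool_from_camera': array([[-9.32632343e-04,  9.57031840e-01,  2.89981358e-01,
         7.47900286e-02],
       [ 9.99999314e-01,  1.09807551e-03, -4.07824554e-04,
         2.53418216e-04],
       [-7.08722509e-04,  2.89980778e-01, -9.57032207e-01,
        -1.42423731e-01],
       [ 0.00000000e+00,  0.00000000e+00,  0.00000000e+00,
         1.00000000e+00]])}
```

View pics/scene0.png

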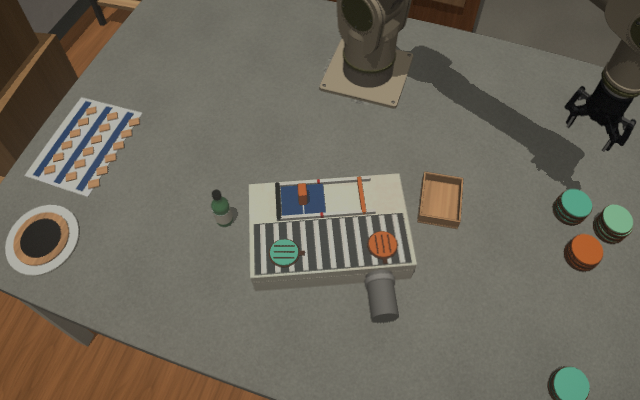

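View pics/side0.png

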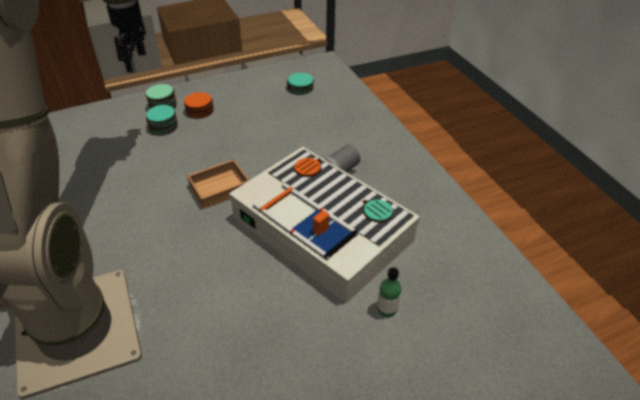

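The scene view shows the box at about (330,225) with the orange handle at (302,192), stop bar at (362,195), glue bottle at left (221,208) and tray at right (441,198). In the side view the handle is at (320,222). I'll crop both to pick precise points.

Run:
```python
import cv2,numpy as np
a=cv2.imread("pics/scene0.png")[165:285,245:420];b=cv2.imread("pics/side0.png")[145:300,225:425]
cv2.imwrite("pics/c1.png",cv2.resize(a,None,fx=4.5,fy=4.5,interpolation=2));cv2.imwrite("pics/c2.png",cv2.resize(b,None,fx=3.8,fy=3.8,interpolation=2))
for n in("scene","side"):
    im=cv2.imread(f"pics/{n}0.png");h=cv2.cvtColor(im,cv2.COLOR_BGR2HSV)
    for nm,lo,hi in(("orange",(5,170,90),(14,255,255)),("red",(174,130,80),(180,255,255)),("red2",(0,130,80),(4,255,255)),("blue",(100,120,40),(125,255,255))):
        m=cv2.inRange(h,lo,hi);k,_,s,c=cv2.connectedComponentsWithStats(m)
        print(n,nm,[(s[i].tolist(),c[i].round(1).tolist()) for i in range(1,k) if s[i,4]>4 and 225<c[i][0]<425 and 145<c[i][1]<300])
```

```text
scene orange [([358, 177, 7, 35, 93], [360.9, 194.5]), ([298, 184, 8, 12, 78], [301.4, 189.2]), ([369, 232, 27, 24, 380], [382.4, 243.8])]
scene red []
scene red2 [([317, 179, 3, 4, 7], [318.1, 180.4]), ([321, 212, 2, 4, 7], [321.4, 213.7])]
scene blue []
side orange [([294, 158, 26, 17, 353], [307.3, 166.4]), ([261, 188, 30, 22, 123], [276.6, 198.6]), ([314, 211, 15, 19, 153], [321.6, 218.5])]
side red []
side red2 []
side blue [([295, 211, 23, 27, 240], [305.9, 226.4]), ([312, 222, 39, 31, 560], [331.3, 236.9])]
```

View pics/c1.png

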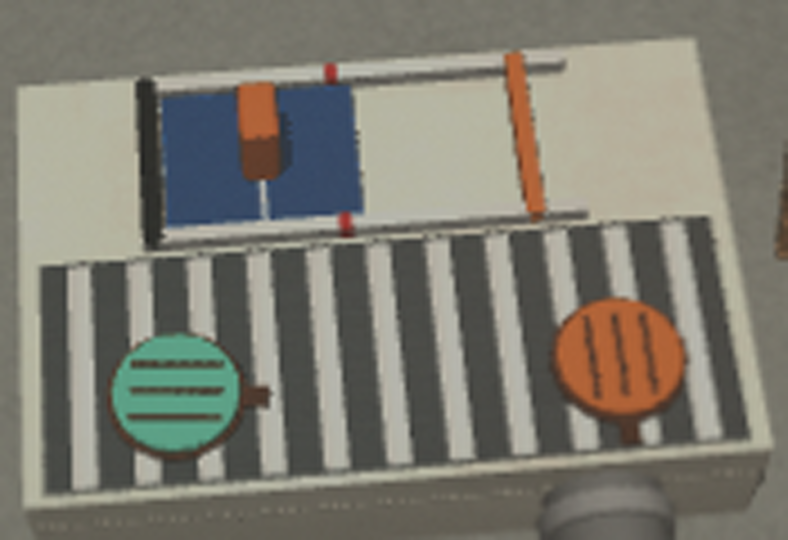

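View pics/c2.png

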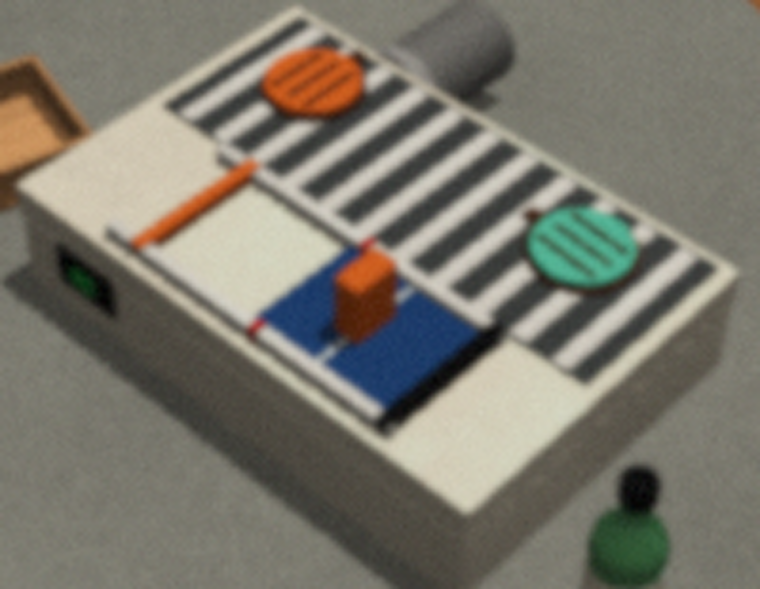

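Crop 1 (4.5x) gives the box top corners (18,87),(697,40),(772,448),(24,507), the red marks (331,72),(346,223) and the handle top centred at (259,110). Crop 2 (3.8x) gives the box corners (18,185),(298,8),(738,270),(466,515), the red marks (367,245),(257,327) and the handle top at about (366,270).

Create h.py:
```python
from workcell import manip
import cv2,numpy as np
from scipy.spatial.transform import Rotation as R
def cast(n,px,z,T=None):
    c=manip.calibration(n);T=c["world_from_camera"] if T is None else T
    K=np.array([[c["fx"],0,c["cx"]],[0,c["fy"],c["cy"]],[0,0,1.]])
    u=cv2.undistortPoints(np.array(px,float).reshape(-1,1,2),K,np.array([c["k1"],0,0,0.])).reshape(-1,2)
    d=np.c_[u[:,0],-u[:,1],-np.ones(len(u))]@T[:3,:3].T;o=T[:3,3]
    return o+d*((z-o[2])/d[:,2])[:,None]
def wristT(o):
    T=np.eye(4);T[:3,:3]=R.from_quat(o["ee_rot"]).as_matrix();T[:3,3]=o["position"]
    return T@manip.calibration("wrist")["tool_from_camera"]
```

Run:
```python
from h import *
np.set_printoptions(precision=4,suppress=True)
c1=lambda p:(np.array(p)+.5)/4.5-.5+[245,165]
c2=lambda p:(np.array(p)+.5)/3.8-.5+[225,145]
for n,c,box,red,ht in(("scene",c1,[(18,87),(697,40),(772,448),(24,507)],[(331,72),(346,223)],[(238,84),(275,83),(280,137),(242,139)]),
 ("side",c2,[(466,515),(18,185),(298,8),(738,270)],[(257,327),(367,245)],[(337,281),(362,247),(396,262),(366,292)])):
    B=cast(n,c(box),.08);print(n,B[:,:2].tolist())
    ey=(B[1]-B[0]+B[2]-B[3])[:2];ex=(B[3]-B[0]+B[2]-B[1])[:2]
    a=np.arctan2(ey[1],ey[0])-np.pi/2;b=np.arctan2(ex[1],ex[0]);print("yaw",a,b,np.linalg.norm(ey)/2,np.linalg.norm(ex)/2)
    C=B.mean(0)[:2];rd=cast(n,c(red),.09)[:,:2];H=cast(n,c(ht),.131)[:,:2]
    print("C",C,"red",rd,"half",rd.mean(0),"handle",H.mean(0))
    Rm=lambda v:v@np.array([[np.cos(a),-np.sin(a)],[np.sin(a),np.cos(a)]])
    print("boxframe half",Rm(rd.mean(0)-C),"handle",Rm(H.mean(0)-C))
```

```text
scene [[0.5255454099595536, -0.14785274279295543], [0.3841787305389144, 0.18410243975920687], [0.6036918375450551, 0.2760910746337259], [0.7451712686207206, -0.05354030721395911]]
yaw 0.4040090796311533 0.401228202835549 0.359756412179575 0.23851159301985644
C [0.5646 0.0647] red [[0.4713 0.0079]
 [0.555  0.044 ]] half [0.5131 0.026 ] handle [ 0.53   -0.0097]
boxframe half [-0.0626 -0.0154] handle [-0.0611 -0.0548]
side [[0.5253056787065102, -0.15152827993932527], [0.38465097317468566, 0.17774430599461022], [0.6046715568200203, 0.27103588139618784], [0.7458854600234405, -0.055032866947991255]]
yaw 0.40619056423886746 0.4067277517172378 0.3566939083457138 0.2398686007839147
C [0.5651 0.0606] red [[0.4717 0.004 ]
 [0.5532 0.0389]] half [0.5124 0.0214] handle [ 0.5278 -0.0162]
boxframe half [-0.0639 -0.0151] handle [-0.0647 -0.0558]
```

Create go.py:
```python
import sys
from h import *
# shift in tool axes to reach a world target with tool down and tool y along -slide
def plan(p,yaw=.405):
    o=manip.get_obs();r=R.from_quat(o["ee_rot"]);y=np.array([np.sin(yaw),-np.cos(yaw),0]);z=np.array([0,0,-1.])
    t=R.from_matrix(np.c_[np.cross(y,z),y,z])
    print("clock",o["clock"],"rotvec",(r.inv()*t).as_rotvec().round(4),"shift",r.inv().apply(np.array(p)-o["position"]).round(4))
if __name__=="__main__": plan([float(v) for v in sys.argv[1:4]])
```

```bash
python3 go.py .5285 -.0131 .235
```

```text
clock 0.15 rotvec [-5.0000e-04  1.2000e-03  2.2898e+00] shift [-0.4823 -0.4082 -0.0039]
```

Careful with the scale: shifts go in shares of 600 mm and turns go in shares of 2 pi rad. That gives: -0.4823 m / 0.6 = -0.8038, -0.4082 m / 0.6 = -0.6803, 2.29 rad / 6.2832 = 0.3645.

Call:
drive_effector --ticks '[[[0,0,0.0955],[-0.2,-0.1667,-0.0067],1],[[0,0,0.0955],[-0.2,-0.1667,-0.0067],1],[[0,0,0.0955],[-0.2,-0.1667,-0.0067],1],[[0,0,0.191],[-0.4,-0.3333,-0.0067],1],[[0,0,0.191],[-0.4,-0.3333,-0.0067],1],[[0,0,0.191],[-0.4,-0.3333,-0.0067],1],[[0,0,0.2865],[-0.6,-0.5,-0.0067],1],[[0,0,0.2865],[-0.6,-0.5,-0.0067],1],[[0,0,0.2865],[-0.6,-0.5,-0.0067],1],[[0,0,0.3645],[-0.8038,-0.6803,-0.0067],1],[[0,0,0.3645],[-0.8038,-0.6803,-0.0067],1],[[0,0,0.3645],[-0.8038,-0.6803,-0.0067],1],[[0,0,0.3645],[-0.8038,-0.6803,-0.0067],1],[[0,0,0.3645],[-0.8038,-0.6803,-0.0067],1]]' --clamp_n 40

```text
clock: 1.9
position: [0.5285, -0.013, 0.235]
ee_rot: [0.98, 0.201, -0.0, -0.0]
ft_force: [0.1, 0.6, 0.7]
grip_width: 1.0
grasp_force: 0.0
```

Run:
```python
from h import *
o=manip.get_obs();print(o["position"],o["ee_rot"],o["ft_force"],o["joint_pos"])
im=manip.camera("wrist");cv2.imwrite("pics/w1.png",im)
h=cv2.cvtColor(im,cv2.COLOR_BGR2HSV)
T=wristT(o)
for nm,lo,hi in(("orange",(5,150,90),(14,255,255)),("red",(174,130,80),(180,255,255)),("red2",(0,130,80),(4,255,255))):
    m=cv2.inRange(h,lo,hi);k,_,s,c=cv2.connectedComponentsWithStats(m)
    for i in range(1,k):
        if s[i,4]>15: print(nm,s[i].tolist(),c[i].round(1),cast("wrist",c[i],.09,T)[0,:2],cast("wrist",c[i],.131,T)[0,:2])
```

```text
[ 0.52850254 -0.01301045  0.23503654] [ 9.79594085e-01  2.00985983e-01 -2.50079809e-04 -4.23017535e-05] [0.14454534 0.62971731 0.66966972] [-0.56253693  0.1144574   0.54545     1.73568693 -0.06137341  1.30892158
 -1.17012386]
orange [112, 9, 24, 11, 28] [124.   12.2] [0.60582895 0.2096206 ] [0.60436537 0.18210271]
orange [114, 69, 13, 12, 19] [119.5  74.8] [0.55326559 0.20139218] [0.55929997 0.17504804]
orange [190, 173, 4, 14, 17] [191.5 179.1] [0.48435165 0.11137308] [0.50021632 0.09786979]
orange [311, 175, 22, 40, 129] [320.7 190.3] [ 0.52461105 -0.01273534] [ 0.53473288 -0.00853507]
red2 [278, 138, 5, 8, 38] [280.  141.4] [0.55412964 0.04250659] [0.56004077 0.03882683]
red2 [282, 224, 5, 8, 28] [283.6 228.1] [0.47153348 0.00706149] [0.48922661 0.00843783]
```

View pics/w1.png

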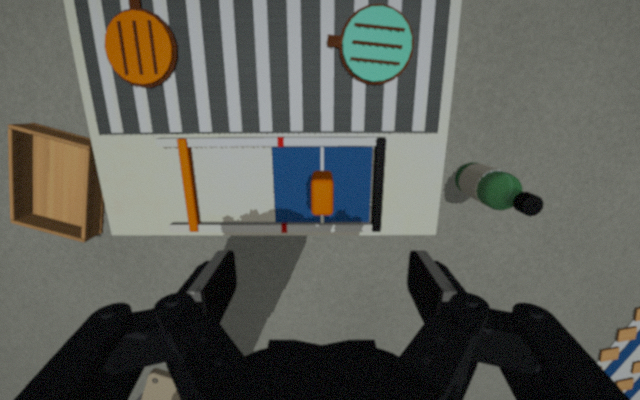

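The wrist view shows the handle's top face centred at about (322,198), right under the tool. The red marks are at (280,141) and (284,228), consistent with the other views. I'll descend and grip.

To row units: 0.135 m / 0.6 = 0.225, 0.11 m / 0.6 = 0.1833.

Call:
drive_effector --ticks '[[[0,0,0],[0,0,0.1],1],[[0,0,0],[0,0,0.1833],1],[[0,0,0],[0,0,0.225],1],[[0,0,0],[0,0,0.225],1],[[0,0,0],[0,0,0.225],0.6],[[0,0,0],[0,0,0.225],0.4],[[0,0,0],[0,0,0.225],0.2],[[0,0,0],[0,0,0.225],0],[[0,0,0],[0,0,0.225],0],[[0,0,0],[0,0,0.225],0]]' --clamp_n 60

```text
clock: 3.2
position: [0.5291, -0.0131, 0.101]
ee_rot: [0.98, 0.201, 0.001, 0.0]
ft_force: [-0.7, -1.3, 6.4]
grip_width: 0.226
grasp_force: 59.2
```

To row units: -0.074 m / 0.6 = -0.1233, -0.07 m / 0.6 = -0.1167.

Call:
drive_effector --ticks '[[[0,0,0],[0,-0.0167,0],0],[[0,0,0],[0,-0.0333,0],0],[[0,0,0],[0,-0.05,0],0],[[0,0,0],[0,-0.0667,0],0],[[0,0,0],[0,-0.0833,0],0],[[0,0,0],[0,-0.1,0],0],[[0,0,0],[0,-0.1167,0],0],[[0,0,0],[0,-0.1233,0],0],[[0,0,0],[0,-0.1233,0],0]]'

```text
clock: 4.32
position: [0.5005, 0.0532, 0.101]
ee_rot: [0.98, 0.2, 0.001, 0.001]
ft_force: [3.6, -7.8, 3.8]
grip_width: 0.22
grasp_force: 60.0
```

To row units: -0.004 m / 0.6 = -0.0067, -0.002 m / 0.6 = -0.0033.

Call:
drive_effector --ticks '[[[0,0,0],[0,-0.0033,0],0],[[0,0,0],[0,-0.0067,0],0],[[0,0,0],[0,-0.0067,0],0]]'

```text
clock: 4.7
position: [0.4991, 0.0566, 0.101]
ee_rot: [0.98, 0.2, 0.001, 0.001]
ft_force: [2.5, -9.7, 3.5]
grip_width: 0.224
grasp_force: 60.1
```

Call:
drive_effector --ticks '[[[0,0,0],[0,-0.0017,0],0],[[0,0,0],[0,-0.0033,0],0],[[0,0,0],[0,-0.0033,0],0]]'

```text
clock: 5.08
position: [0.4984, 0.0582, 0.101]
ee_rot: [0.98, 0.2, 0.001, 0.001]
ft_force: [3.1, -10.4, 3.8]
grip_width: 0.226
grasp_force: 60.0
```

To row units: -0.002 m / 0.6 = -0.0033, -0.001 m / 0.6 = -0.0017.

Call:
drive_effector --ticks '[[[0,0,0],[0,-0.0017,0],0],[[0,0,0],[0,-0.0033,0],0],[[0,0,0],[0,-0.0033,0],0]]'

```text
clock: 5.45
position: [0.4976, 0.06, 0.101]
ee_rot: [0.98, 0.2, 0.001, 0.001]
ft_force: [3.1, -10.1, 3.9]
grip_width: 0.221
grasp_force: 60.0
```

Call:
drive_effector --ticks '[[[0,0,0],[0,-0.0017,0],0],[[0,0,0],[0,-0.0033,0],0],[[0,0,0],[0,-0.0033,0],0]]'

```text
clock: 5.82
position: [0.4974, 0.0605, 0.1011]
ee_rot: [0.98, 0.2, 0.001, 0.002]
ft_force: [6.9, -16.0, 1.3]
grip_width: 0.225
grasp_force: 59.9
```

To row units: -0.001 m / 0.6 = -0.0017.

Call:
drive_effector --ticks '[[[0,0,0],[0,-0.0017,0],0],[[0,0,0],[0,-0.0017,0],0]]'

```text
clock: 6.08
position: [0.4974, 0.0605, 0.1011]
ee_rot: [0.98, 0.199, 0.002, 0.003]
ft_force: [9.7, -17.8, 0.2]
grip_width: 0.224
grasp_force: 59.8
```

Call:
drive_effector --ticks '[[[0,0,0],[0,0.005,0],0],[[0,0,0],[0,0.0117,0],0],[[0,0,0],[0,0.02,0],0],[[0,0,0],[0,0.0283,0],0],[[0,0,0],[0,0.0367,0],0],[[0,0,0],[0,0.045,0],0],[[0,0,0],[0,0.0533,0],0],[[0,0,0],[0,0.0617,0],0],[[0,0,0],[0,0.0667,0],0],[[0,0,0],[0,0.07,0],0],[[0,0,0],[0,0.07,0],0],[[0,0,0],[0,0.07,0],0]]'

```text
clock: 7.58
position: [0.5128, 0.0248, 0.1011]
ee_rot: [0.98, 0.2, 0.001, 0.001]
ft_force: [3.7, -7.2, 3.2]
grip_width: 0.228
grasp_force: 60.3
```

Run:
```python
from h import *
o=manip.get_obs();d=np.array([-np.sin(.405),np.cos(.405)])
print("behind stop",(o["position"][:2]-[.4974,.0605])@d,"from half",(o["position"][:2]-[.5128,.0243])@d,o["ft_force"])
for n,z in(("scene",(slice(165,225),slice(265,375))),("side",(slice(165,265),slice(250,360))),("wrist",(slice(120,280),slice(160,420)))):
    im=manip.camera(n);cv2.imwrite(f"pics/{n}2.png",im)
    cv2.imwrite(f"pics/{n}2c.png",cv2.resize(im[z],None,fx=3 if n=="wrist" else 6,fy=3 if n=="wrist" else 6,interpolation=2)[:600])
```

```text
behind stop -0.03887705724946146 from half 0.0004623384376496162 [ 3.71479422 -7.18099938  3.17848958]
```

View pics/side2c.png

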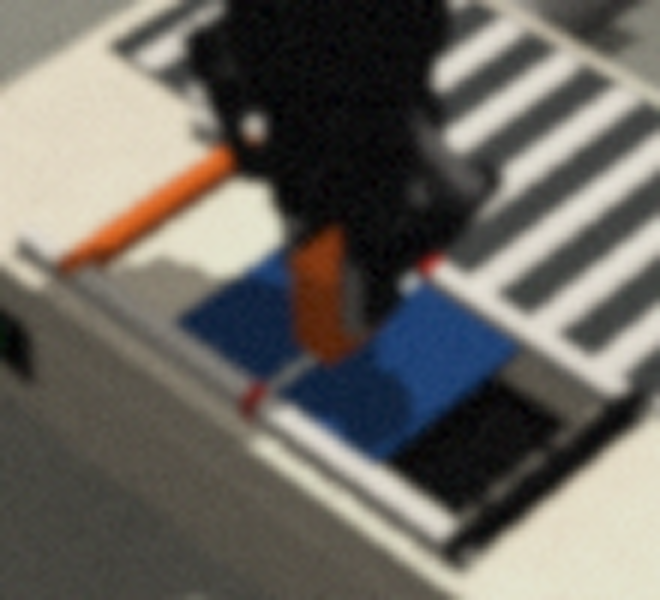

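View pics/wrist2c.png

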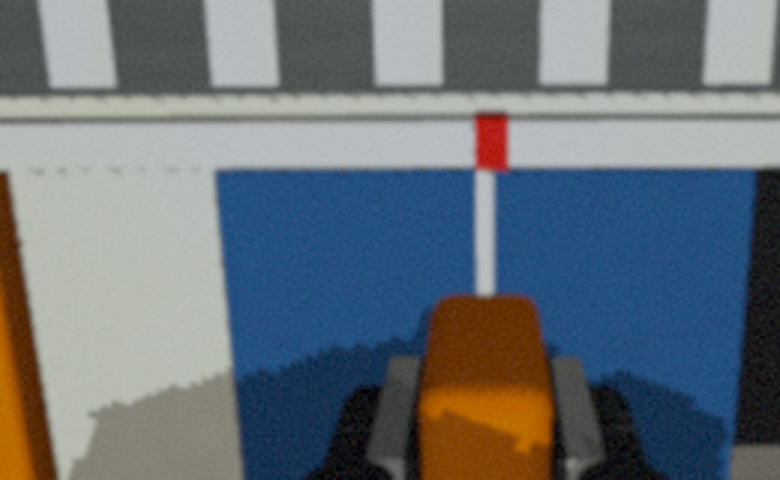

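The side view shows the handle line close to the red marks at (252,398) and (430,266). In the wrist crop the plate's white line (485) is 7 px left of the red mark (492), so the shutter is about 1.2 mm too far open, which agrees with the 38.9 mm measured from the stop. I'll ease it back 1.2 mm.

To row units: 0.0012 m / 0.6 = 0.002, 0.0006 m / 0.6 = 0.001.

Call:
drive_effector --ticks '[[[0,0,0],[0,0.001,0],0],[[0,0,0],[0,0.002,0],0],[[0,0,0],[0,0.002,0],0],[[0,0,0],[0,0.002,0],0],[[0,0,0],[0,0.002,0],0]]'

```text
clock: 8.35
position: [0.5132, 0.0239, 0.101]
ee_rot: [0.98, 0.2, 0.001, 0.001]
ft_force: [2.7, -6.2, 2.7]
grip_width: 0.224
grasp_force: 60.4
```

Run:
```python
from h import *
o=manip.get_obs();d=np.array([-np.sin(.405),np.cos(.405)])
print("behind stop",(o["position"][:2]-[.4974,.0605])@d,o["ft_force"])
im=manip.camera("wrist");h=cv2.cvtColor(im,cv2.COLOR_BGR2HSV)
r=cv2.inRange(h[155:180],(0,130,80),(4,255,255));print("red col",np.nonzero(r)[1].mean())
g=im[182:212,305:340,2].astype(float).sum(0)-im[182:212,305:340,2].min()*30;g[g<g.max()/3]=0;print("line col",305+(g*np.arange(35)).sum()/g.sum())
```

```text
behind stop -0.03985614399355828 [ 2.65479944 -6.19774278  2.71547764]
red col 321.3609467455621
line col 321.2917100718241<stdin>:6: RuntimeWarning: overflow encountered in scalar multiply
```

The line and the red mark now coincide, with the shutter 39.9 mm back from its stop and still held.

```bash
python3 -c "
from workcell import manip
print(manip.hand_in())"
```

```text
the job is handed in; nothing more can be done
None
```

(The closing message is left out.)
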